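# Put the stitching supplies back in their trays

## Task

Put away the four supplies left loose on the bench: two thread reels, a dye jar and a block of beeswax. Each of the three pine trays already holds one piece of its kind: set each loose piece in an empty bay of the tray with its own kind, one piece to a bay, resting on the floor of the bay with the reels and the jar standing upright and the wax lying flat. The pieces already in the trays must stay as they are in their bays, none tipped over.

Things in the scene. Friction and masses are not known exactly. Their poses are not given: they have to be found in the camera images.
- tray_reels: one of three identical fixed pine trays, 190 x 74 x 24 mm high on a thick base; bay floors 16 mm above the bench, walls and dividers 4 mm thick. Three bays in a row, each 58 mm along the tray, 66 mm across and 8 mm deep, centres at x = -62, 0, +62 mm. Origin: centre of the underside; x along the row, z up. This is the tray whose +x bay holds a thread reel; its other bays are empty
- tray_jars: one of three identical fixed pine trays, 190 x 74 x 24 mm high on a thick base; bay floors 16 mm above the bench, walls and dividers 4 mm thick. Three bays in a row, each 58 mm along the tray, 66 mm across and 8 mm deep, centres at x = -62, 0, +62 mm. Origin: centre of the underside; x along the row, z up. This is the tray whose middle bay holds a dye jar; its other bays are empty
- tray_wax: one of three identical fixed pine trays, 190 x 74 x 24 mm high on a thick base; bay floors 16 mm above the bench, walls and dividers 4 mm thick. Three bays in a row, each 58 mm along the tray, 66 mm across and 8 mm deep, centres at x = -62, 0, +62 mm. Origin: centre of the underside; x along the row, z up. This is the tray whose +x bay holds a block of beeswax; its other bays are empty
- stored_reel: small wooden reel of waxed thread, a round spool with a flange at each end, 32 mm in diameter and 48 mm tall, standing upright. Origin: centre of its underside, z up along its axis. Already in its tray and stays there
- stored_jar: small round screw-capped dye jar, 32 mm in diameter and 52 mm tall, standing upright; grip it across the body or cap. Origin: centre of its underside, z up along its axis. Already in its tray and stays there
- stored_wax: rectangular block of beeswax lying flat, 35 mm (its x) by 52 mm (its y) by 20 mm high; grip it across the 35 mm. Origin: centre of its underside, z up. Already in its tray, its long side across the tray, and stays there
- reel_a: small wooden reel of waxed thread, a round spool with a flange at each end, 32 mm in diameter and 48 mm tall, standing upright. Origin: centre of its underside, z up along its axis. Loose on the bench, to be put away
- reel_b: small wooden reel of waxed thread, a round spool with a flange at each end, 32 mm in diameter and 48 mm tall, standing upright. Origin: centre of its underside, z up along its axis. Loose on the bench, to be put away
- jar: small round screw-capped dye jar, 35 mm in diameter and 58 mm tall, standing upright; grip it across the body or cap. Origin: centre of its underside, z up along its axis. Loose on the bench, to be put away. Behind the loose pieces stands a fixed hand press up to 0.4 m tall (x 0.54 to 0.72 m, y -0.05 to 0.20 m with its lever): carry things past in front of it
- wax: rectangular block of beeswax lying flat, 35 mm (its x) by 52 mm (its y) by 20 mm high; grip it across the 35 mm. Origin: centre of its underside, z up. Loose on the bench, to be put away; it fits a bay best with its long side across the tray
Not all that is in view belongs to the job. Leave any blue or green look-alike of the reel_a alone.

How it is judged:
By the outcome, as a careful person would: the job done as asked, in the order asked, and still so for the second after the job is handed in, with the robot touching nothing.
It also fails if it takes over 120 s, if anything falls off the work surface, if the arm or the gripper's body presses on something with over 40 N, if the wrist force passes 120 N, or if a joint passes its speed limit or range.

## Robot

A 6-joint arm with a two-finger parallel gripper is mounted at the origin on a cart in front of the work surface, level with it; the furniture and walls round the work are solid. World frame = base frame: x ahead of the robot, y to its left, z up, the work surface at z = 0. Lengths are in mm, angles in rad, forces in N, time in s.
With the tool pointing down it reaches from about 300 to 775 mm from the base axis. Payload 14.6 kg.
Tool frame: the origin (TCP) lies midway between the tips of the shut fingers; the grasp point (between the pads) lies grasp_offset behind it (grasp_offset is the distance from the TCP to the grasp point, in mm); z points along the fingers, y is the line along which they close (so a half turn about z gives the same grasp; the last joint's range is limited). The gripper opens to 94 mm and grips with 3 to 60 N. Pads are 16 mm wide; open, the fingers measure 119 mm over their backs; the gripper's body (75 mm by 177 mm) begins 78 mm behind the grasp point.
Start: joints at [-1.246, 0.3, 1.521, -0, 1.321, -0.067], TCP at [210.011, -508.315, 181.146] pointing down, gripper open.
Joint ranges: [-3.03, 3.03], [-0.79, 2.21], [0.23, 2.52], [-1.04, 4.18], [0, 3.07], [-2.55, 2.55]. Speed limits (rad/s): [2.22, 2.22, 2.57, 3.14, 3.14, 3.14].

## Interface

Orientations are given as [roll, pitch, yaw] about the fixed x, y, z axes, in that order (R = Rz(yaw) Ry(pitch) Rx(roll)).
In Python, from cell import * gives the robot as it stands. The module is installed in compiled form; this text tells all that it offers.
- The arm moves only by the shell command python3 -m jog 'ROWS' [FORCE]. ROWS is JSON, a list of rows, each a list of 3 entries, a list of its own where there are three numbers: the finger opening in mm, from 0 to 94, then the shift along the tool's x, y, z in units of 50 mm (1.0 is 50 mm), then the turn about the tool's z in units of 180 degrees (1.0 is 180 degrees). In form: [[fingers, [dx, dy, dz], twist], ...]. A call has 1 to 20 rows; each row shifts and turns the commanded pose from where the row before left it, along the tool's axes as they then stand; what a row does not reach is not made up. A row lasts 1/10 s, in which the tool goes at most 50 mm and 8.59 degrees, less where a joint would pass 70% of its speed; a pose out of reach is approached as far as the arm can. A call with a number of a shift or a turn outside -1 to 1 is refused whole. A call with a gripper value outside its range is refused whole. The fingers move at their own pace and stop on an object; FORCE is the grip in N (left out, the last holds). Time passes only in rows, so rows that do not move let the fingers close. It gives the time, the measured TCP pose, the force, the opening and the grip force at its end, in the units of the state.
- read_state(): the state, without advancing time (a new reading comes with each control period).
- camera(name): name is "side" or "top" or "wrist"; returns the picture (480x640x3 uint8, red, green, blue); there is no depth.
- calibration(name): a dict with "mtx" (3x3 intrinsics, pixels), "distortion" ([k1, k2, p1, p2, k3] as OpenCV has them; the pictures are not rectified), "cam_to_world" (4x4, takes a point from camera to world coordinates); the wrist camera has in their place "hand_eye" (4x4, takes a point from camera to tool coordinates, whose origin is the TCP and whose axes are the flange's). Camera axes: x right, y down, z forward; pixel columns grow to the right and rows downward; lengths in mm; the calibration is good to about 2 mm. A picture is of the moment at which its call begins: read the wrist's pose just before it. calibration takes no time and is no camera call.
- sign_off(): hands the job in; it is judged then, once.
Trained networks look in the newest picture that a camera, given by its name, has taken for a name from the list of things; names that differ only in an ending like _2 or _b are one class to them, and where a whole thing is asked for, a point or a joint stands for the part that bears it (a point fixed in the world has none). Each returns a list of dicts, best first, with "conf" (0 to 1); they miss things now and then, are a little off and sometimes report something else, mostly with a low value. They report only what shows in the picture. A call takes as long as a camera call. They do not tell look-alikes from the thing itself.
- regions_of(camera, query): "pixels" (480x640 bool, what is visible of it) and "rect" ([centre column, centre row, width, height] in pixels, round what is visible of it).
The state is a dict: "clock": time; "joints": joint angles; "qd": joint speeds; "effort": joint torques, N m; "eef_pos": TCP position; "eef_rot": TCP orientation; "wrist_force": force on the tool from outside, world axes, zero at the start; "moment": the same for the moment, N m; "finger_gap": finger opening in mm; "finger_force": force on a finger pad.
Only numpy, scipy, OpenCV 4.12 (cv2) and the standard library are available. Lean on these libraries where they do the work, as an engineer would, in place of code of your own. Each camera call takes 0.05 s, during which the arm holds its last target. There are 200 camera calls.

## Working session

There is one attempt and no reset: what is moved stays moved. The work goes in short steps, Python scripts to look and compute and a shell command to move; the robot and the scene stay as the last step left them, time stands still between calls to the robot, and variables do not carry over. Pictures are saved under pics/ and viewed, at most 14 in all, crops included, and the job is handed in when it is done.

```bash
mkdir -p pics
python3 - <<'E'
from cell import *
import cv2
print(read_state())
for n in("top","side"):
    im=camera(n); cv2.imwrite(f"pics/{n}0.png",im[:,:,::-1]); c=calibration(n); print(n,c)
print(calibration("wrist"))
E
```

```text
{'clock': 0.0, 'joints': array([-1.24560249e+00,  3.00489061e-01,  1.52158611e+00, -9.18892422e-06,
        1.32067285e+00, -6.66286866e-02]), 'qd': array([ 0.00171998,  0.00089726, -0.00047042, -0.00017005,  0.00078128,
       -0.0016509 ]), 'effort': array([ 3.46204279e-04, -5.31800687e+01, -3.52739918e+01,  7.08630262e-02,
        2.44083098e-02, -9.97927509e-05]), 'eef_pos': array([ 209.91895291, -508.05416446,  180.57435911]), 'eef_rot': array([-3.14043926e+00, -6.80431527e-05,  3.91824760e-01]), 'wrist_force': array([ 0.11829215, -0.11555471,  0.73098968]), 'moment': array([-0.02767799,  0.02264645,  0.00217947]), 'finger_force': 0.0, 'finger_gap': 94.0469213713893}
top {'mtx': array([[553.70164902,   0.        , 318.57583851],
       [  0.        , 553.70164902, 234.04987697],
       [  0.        ,   0.        ,   1.        ]]), 'distortion': array([0.04366472, 0.        , 0.        , 0.        , 0.        ]), 'cam_to_world': array([[ 1.67460732e-02, -9.82447853e-01,  1.85784244e-01,
         3.07737888e+02],
       [-9.99802633e-01, -1.84399910e-02, -7.39331535e-03,
         
[... 707 characters left out ...]
60e+03],
       [ 0.00000000e+00,  0.00000000e+00,  0.00000000e+00,
         1.00000000e+00]])}
{'mtx': array([[395.33206305,   0.        , 326.07400839],
       [  0.        , 395.33206305, 234.3482364 ],
       [  0.        ,   0.        ,   1.        ]]), 'distortion': array([-0.02647836,  0.        ,  0.        ,  0.        ,  0.        ]), 'hand_eye': array([[ 1.97000926e-04, -9.57457296e-01, -2.88574925e-01,
         8.50285036e+01],
       [ 9.99999831e-01,  3.46307969e-04, -4.66340581e-04,
        -6.14817617e-01],
       [ 5.46436987e-04, -2.88574785e-01,  9.57457203e-01,
        -2.04959656e+02],
       [ 0.00000000e+00,  0.00000000e+00,  0.00000000e+00,
         1.00000000e+00]])}
```

View pics/top0.png

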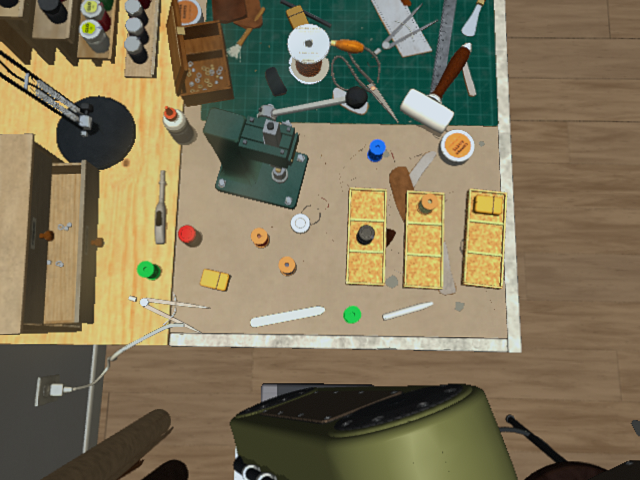

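View pics/side0.png

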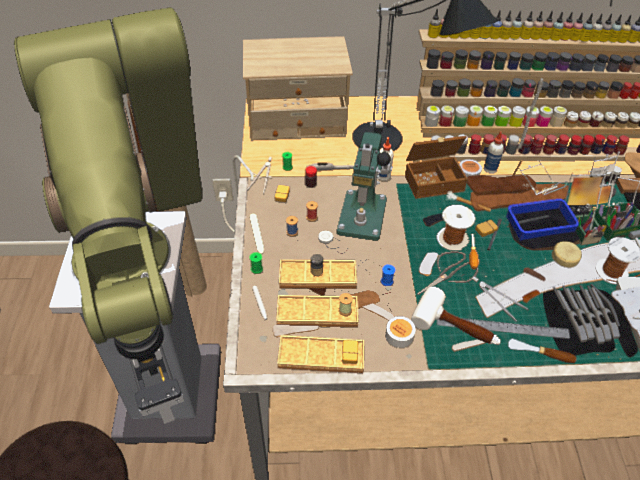

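```bash
cat > h.py <<'E'
from cell import *
import cv2, numpy as np
from scipy.spatial.transform import Rotation as R
def pose(name,s=None):
    c=calibration(name)
    if name!="wrist": return c,np.array(c["cam_to_world"])
    T=np.eye(4);T[:3,:3]=R.from_euler('xyz',s["eef_rot"]).as_matrix();T[:3,3]=s["eef_pos"]
    return c,T@c["hand_eye"]
def ray(name,px,z,s=None):
    c,T=pose(name,s)
    u=cv2.undistortPoints(np.array(px,float).reshape(-1,1,2),c["mtx"],c["distortion"])[:,0]
    d=np.c_[u,np.ones(len(u))]@T[:3,:3].T
    return T[:3,3]+d*((z-T[2,3])/d[:,2])[:,None]
def proj(name,P,s=None):
    c,T=pose(name,s);W=np.linalg.inv(T)
    return cv2.projectPoints(np.array(P,float).reshape(-1,3),cv2.Rodrigues(W[:3,:3])[0],W[:3,3],c["mtx"],c["distortion"])[0][:,0]
E
python3 - <<'E'
from h import *
t=cv2.imread("pics/top0.png"); s=cv2.imread("pics/side0.png")
a=cv2.resize(s[145:375,240:410],None,fx=2.6,fy=2.6,interpolation=cv2.INTER_CUBIC)[:590]
cv2.imwrite("pics/crop_s.png",a)
camera("top")
for q,h in(("reel_a",48),("jar",58),("stored_jar",52),("wax",20),("tray_reels",24)):
    for r in regions_of("top",q):
        m=r["pixels"].astype(np.uint8)
        if m.sum()<20: continue
        ys,xs=np.nonzero(m); rr=cv2.minAreaRect(np.c_[xs,ys].astype(np.float32))
        c=[xs.mean(),ys.mean()]
        b=ray("top",cv2.boxPoints(rr),h)
        print(q,round(r["conf"],2),np.round(c),m.sum(),ray("top",[c],h).round()[0,:2],ray("top",[rr[0]],h).round()[0,:2],"edges",np.round(b[1]-b[0])[:2],np.round(b[2]-b[1])[:2])
E
```

```text
reel_a 0.9 [148. 270.] 324 [428. 330.] [427. 329.] edges [ 27. -10.] [-17. -41.]
reel_a 0.85 [375. 151.] 334 [670. -94.] [670. -94.] edges [ 46. -14.] [-10. -30.]
reel_a 0.67 [287. 266.] 282 [440.  73.] [440.  73.] edges [  1. -32.] [-36.  -1.]
reel_a 0.57 [259. 237.] 249 [494. 126.] [494. 126.] edges [ 22. -20.] [-25. -25.]
reel_a 0.52 [352. 315.] 256 [353. -49.] [353. -49.] edges [  1. -31.] [-31.  -0.]
reel_a 0.43 [427. 204.] 346 [ 566. -192.] [ 565. -192.] edges [ 37. -27.] [-20. -26.]
jar 0.63 [190. 236.] 348 [492. 254.] [492. 254.] edges [ 24. -22.] [-30. -31.]
stored_jar 0.79 [365. 235.] 299 [501. -74.] [501. -74.] edges [ 36. -17.] [-14. -28.]
wax 0.56 [214. 280.] 477 [415. 212.] [415. 211.] edges [33. -6.] [-12. -52.]
tray_reels 0.76 [423. 244.] 3561 [ 492. -188.] [ 500. -188.] edges [194.  -9.] [ -1. -81.]
```

View pics/crop_s.png

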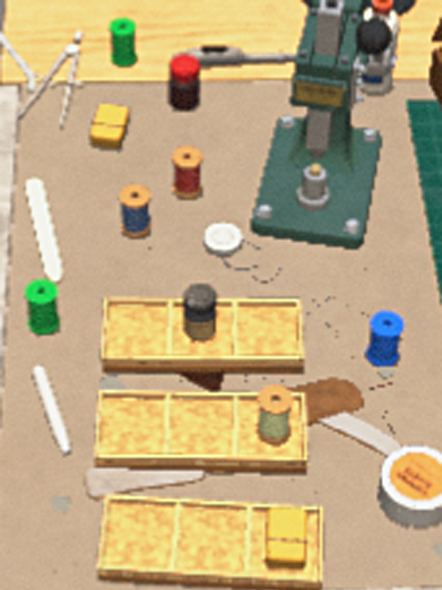

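```bash
cat >> h.py <<'E'
from scipy.optimize import minimize
def fit(name,mask,P,x0,s=None):
    K=4
    m=cv2.resize(mask.astype(np.uint8),None,fx=K,fy=K,interpolation=cv2.INTER_NEAREST)
    def f(v):
        c,q=np.cos(v[2]),np.sin(v[2]); W=P@np.array([[c,q,0],[-q,c,0],[0,0,1]])+[v[0]*100,v[1]*100,0]
        h=cv2.convexHull((proj(name,W,s)*K+K/2).astype(np.float32)); i=np.zeros_like(m); cv2.fillConvexPoly(i,np.round(h).astype(int),1)
        return -(i&m).sum()/(i|m).sum()
    x0=np.array([x0[0]/100,x0[1]/100,x0[2]])
    r=minimize(f,x0,method="Nelder-Mead",options=dict(initial_simplex=x0+np.array([[0,0,0],[.15,0,0],[0,.15,0],[0,0,.15]])))
    return np.r_[r.x[:2]*100,r.x[2]].round(2),round(-r.fun,2)
a=np.linspace(0,2*np.pi,40)
def cyl(d,h): return np.vstack([np.c_[np.cos(a)*d/2,np.sin(a)*d/2,0*a+z] for z in(0,h)])
def box(x,y,h): return np.array([[i*x/2,j*y/2,k*h] for i in(-1,1) for j in(-1,1) for k in(0,1)])
E
python3 - <<'E'
from h import *
from cell import *
for n in("top","side"):
    im=camera(n)
    for q,P,x0s in(("reel_a",cyl(32,48),[(440,73),(494,126)]),("jar",cyl(35,58),[(492,254)]),("wax",box(35,52,20),[(415,212)]),("stored_reel",cyl(32,48),[(566,-192)]),("stored_wax",box(35,52,36),[(560,-300)]),
      ("tray_jars",box(190,74,24),[(500,-85)]),("tray_reels",box(190,74,24),[(500,-188)]),("tray_wax",box(190,74,24),[(500,-290)])):
        rs=regions_of(n,q)
        for x0 in x0s:
            c=proj(n,[[x0[0],x0[1],20]])[0]
            for r in rs:
                if np.hypot(*(np.array(r["rect"][:2])-c))<14:
                    ang=-0.2 if q=="wax" else 0
                    print(n,q,*fit(n,r["pixels"],P,(*x0,ang)))
print(read_state()["clock"])
E
```

```text
top reel_a [ 4.5278e+02  1.1078e+02 -7.0000e-02] -0.0
top reel_a [ 5.0567e+02  1.8267e+02 -4.3000e-01] -0.0
top wax [ 4.65e+02  2.17e+02 -3.00e-01] -0.0
top stored_reel [ 5.91e+02 -1.67e+02 -2.00e-01] -0.0
top stored_wax [ 5.30e+02 -2.85e+02  1.50e-01] -0.0
top tray_jars [ 5.1333e+02 -1.5167e+02  4.2000e-01] -0.0
top tray_reels [ 4.2e+02 -7.3e+01  4.0e-01] -0.0
side reel_a [ 4.9e+02  7.8e+01 -3.0e-01] -0.0
side reel_a [ 5.44e+02  1.31e+02 -3.00e-01] -0.0
side jar [5.32e+02 2.14e+02 1.50e-01] -0.0
side wax [465.  217.   -0.5] -0.0
side tray_jars [336.67 -43.33   1.08] -0.0
side tray_reels [ 4.2e+02 -7.3e+01  4.0e-01] -0.0
side tray_wax [ 491.67 -171.67   -0.55] -0.0
1.3h.py:24: RuntimeWarning: overflow encountered in scalar negative
  return -(i&m).sum()/(i|m).sum()
```

```bash
sed -i 's|return -(i&m).sum()/(i|m).sum()|XX|; s|return -(i&m).*|return -float((i\&m).sum())/float((i\|m).sum())|' h.py
python3 - <<'E'
from h import *
for n in("top","side"):
    im=camera(n)
    for q,P,x0s in(("reel_a",cyl(32,48),[(440,73),(494,126)]),("jar",cyl(35,58),[(492,254)]),("wax",box(35,52,20),[(415,212)]),
      ("tray_jars",box(190,74,24),[(500,-80),(500,-188),(500,-290)])):
        rs=regions_of(n,q)
        if q=="tray_jars": rs=rs+regions_of(n,"tray_wax")+regions_of(n,"tray_reels")
        for x0 in x0s:
            c=proj(n,[[x0[0],x0[1],20]])[0]
            for r in rs:
                if np.hypot(*(np.array(r["rect"][:2])-c))<16:
                    m=r["pixels"]
                    if q[0]=="t": m=cv2.morphologyEx(m.astype(np.uint8),cv2.MORPH_CLOSE,np.ones((25,25)))
                    ang=-0.2 if q=="wax" else 0
                    print(n,q,*fit(n,m,P,(*x0,ang)))
E
```

```text
top reel_a [ 4.45e+02  1.23e+02 -3.00e-01] -0.0
top reel_a [ 5.0567e+02  1.8267e+02 -4.3000e-01] -0.0
top jar [5.245e+02 2.290e+02 2.000e-02] -0.0
top wax [471.67 223.67  -0.63] -0.0
top tray_jars [396.67  36.67   0.57] -0.0
top tray_jars [ 4.2e+02 -7.3e+01  4.0e-01] -0.0
side reel_a [ 4.7778e+02  8.5780e+01 -7.0000e-02] -0.0
side reel_a [ 5.3178e+02  1.3878e+02 -7.0000e-02] -0.0
side jar [5.32e+02 2.14e+02 1.50e-01] -0.0
side wax [465.  217.   -0.5] -0.0
side tray_jars [396.67  36.67   0.57] -0.0
side tray_jars [ 4.2e+02 -7.3e+01  4.0e-01] -0.0
side tray_jars [ 502.78 -180.56   -0.56] -0.0sed: -e expression #1, char 35: unknown option to 's'
h.py:24: RuntimeWarning: overflow encountered in scalar negative
  return -(i&m).sum()/(i|m).sum()
```

The sed failed; fixing it properly.

```bash
sed -i 's#return -(i&m).*#return -float((i\&m).sum())/float((i|m).sum())#' h.py
cat > m.py <<'E'
from h import *
for n in("top","side"):
    im=camera(n)
    for q,P,x0s in(("reel_a",cyl(32,48),[(440,73),(494,126)]),("jar",cyl(35,58),[(492,254)]),("wax",box(35,52,20),[(415,212)]),
      ("tray_jars",box(190,74,24),[(500,-80),(500,-188),(500,-290)])):
        rs=regions_of(n,q)
        if q=="tray_jars": rs=rs+regions_of(n,"tray_wax")+regions_of(n,"tray_reels")
        for x0 in x0s:
            c=proj(n,[[x0[0],x0[1],20]])[0]
            for r in rs:
                if np.hypot(*(np.array(r["rect"][:2])-c))<16:
                    m=r["pixels"]
                    if q[0]=="t": m=cv2.morphologyEx(m.astype(np.uint8),cv2.MORPH_CLOSE,np.ones((25,25)))
                    ang=-0.2 if q=="wax" else 0
                    print(n,q,*fit(n,m,P,(*x0,ang)))
print(read_state()["eef_rot"])
E
python3 m.py; python3 -m jog '[[94,[0,0,-0.5],-0.047],[94,[0,0,-0.5],-0.047],[94,[0,0,-0.2],-0.047],[94,[0,0,0],-0.047],[94,[0,0,0],-0.047],[94,[0,0,0],-0.047],[94,[0,0,0],-0.047],[94,[0,0,0],-0.047],[94,[0,0,0],-0.047],[94,[0,0,0],-0.047],[94,[0,0,0],-0.047],[94,[0,0,0],-0.047],[94,[0,0,0],-0.047],[94,[0,0,0],-0.047],[94,[0,0,0],-0.047],[94,[0,0,0],-0.047],[94,[0,0,0],-0.047],[94,[0,0,0],-0.047],[94,[0,0,0],-0.029]]'; python3 -c "import cell;print([k for k in dir(cell) if k[0]!='_'],getattr(cell,'grasp_offset',None))"
```

```text
top reel_a [4.4273e+02 7.4050e+01 9.0000e-02] 0.88
top reel_a [ 4.9706e+02  1.2776e+02 -5.0000e-02] 0.93
top jar [ 4.9641e+02  2.6046e+02 -7.0000e-02] 0.92
top wax [ 4.1604e+02  2.1179e+02 -2.4000e-01] 0.92
top tray_jars [ 5.0674e+02 -7.7930e+01 -2.0000e-02] 0.98
top tray_jars [ 5.0261e+02 -1.9000e+02 -4.0000e-02] 0.97
top tray_jars [ 5.0728e+02 -3.0867e+02 -9.0000e-02] 0.97
top tray_jars [ 5.0728e+02 -3.0866e+02 -9.0000e-02] 0.97
side reel_a [443.49  75.47   0.  ] 0.89
side reel_a [4.9661e+02 1.2928e+02 8.0000e-02] 0.79
side jar [ 4.9748e+02  2.6168e+02 -8.0000e-02] 0.88
side wax [ 4.1761e+02  2.1783e+02 -1.1000e-01] 0.79
side tray_jars [ 5.0656e+02 -7.6670e+01 -5.0000e-02] 0.96
side tray_jars [ 5.0152e+02 -1.8956e+02 -4.0000e-02] 0.97
side tray_jars [ 5.0679e+02 -3.0850e+02 -1.0000e-01] 0.96
[ 3.14158760e+00 -2.03209514e-05  3.91833422e-01]
clock: 4.6
eef_pos: [269.6, -479.7, 237.6]
eef_rot: [-3.108, -0.052, 3.039]
wrist_force: [-0.5, -0.5, 0.1]
finger_gap: 94.4
finger_force: 0.0
['Unreachable', 'calibration', 'camera', 'grasp_offset', 'read_state', 'regions_of', 'sign_off'] 18.8
```

```bash
python3 -m jog '[[94,[-0.33,0.83,0],0],[94,[-0.33,0.83,0],0],[94,[-0.33,0.83,0],0],[94,[-0.33,0.83,0],0],[94,[-0.33,0.83,0],0],[94,[-0.33,0.83,0],0],[94,[-0.33,0.83,0],0],[94,[-0.33,0.83,0],0],[94,[-0.33,0.83,0],0],[94,[-0.33,0.83,0],0],[94,[-0.33,0.83,0],0],[94,[-0.33,0.83,0],0],[94,[-0.33,0.83,0],0],[94,[-0.33,0.83,0],0],[94,[0,0,0],0],[94,[0,0,0],0]]'
```

```text
clock: 6.2
eef_pos: [557.8, 73.7, 206.4]
eef_rot: [-3.108, -0.052, 3.038]
wrist_force: [-1.0, -0.2, -0.0]
finger_gap: 93.9
finger_force: 0.0
```

```bash
cat >> h.py <<'E'
def go(*T):
    "units of tool shift to successive world targets from the measured pose; yaw as 4th (rad)"
    s=read_state(); p=s["eef_pos"]; M=R.from_euler('xyz',s["eef_rot"]).as_matrix()
    print("t",s["clock"],"p",p.round(1),"rot",s["eef_rot"].round(3),"z",M[:,2].round(3),"j",s["joints"].round(2),"gap",round(s["finger_gap"],1))
    for t in T:
        d=M.T@(np.array(t[:3])-p)/50; o=d.round(2).tolist(); p=np.array(t[:3])
        if len(t)>3:
            w=-(t[3]-np.arctan2(M[1,0],M[0,0]))/np.pi; o.append(round((w+.5)%1-.5,3))
        print(t,o)
E
python3 -c "
from h import *
go((443,74.5,206),(443,74.5,100),(443,74.5,14))"
```

```text
t 6.2 p [557.8  73.7 206.4] rot [-3.108 -0.052  3.038] z [-0.055 -0.028 -0.998] j [ 0.08  0.35  1.4  -0.02  1.45 -1.39] gap 93.9
(443, 74.5, 206) [2.28, -0.22, 0.13]
(443, 74.5, 100) [-0.11, 0.07, 2.12]
(443, 74.5, 14) [-0.09, 0.06, 1.72]
```

```bash
python3 -m jog '[[94,[0.57,-0.055,0.03],0],[94,[0.57,-0.055,0.03],0],[94,[0.57,-0.055,0.03],0],[94,[0.57,-0.055,0.03],0],[94,[-0.03,0.02,0.53],0],[94,[-0.03,0.02,0.53],0],[94,[-0.03,0.02,0.53],0],[94,[-0.02,0.01,0.53],0],[94,[0,0,0],0]]'; python3 -c "
from h import *
s=read_state()
im=camera('wrist'); cv2.imwrite('pics/w1.png',im[:,:,::-1])
print(proj('wrist',[[443,74.5,48],[443,74.5,0]],s))
for r in regions_of('wrist','reel_a'): print(r['conf'],r['rect'],*fit('wrist',r['pixels'],cyl(32,48),(443,74.5,0),s))
go((443,74.5,14))"
```

```text
clock: 7.1
eef_pos: [441.4, 72.8, 98.7]
eef_rot: [-3.108, -0.055, 3.035]
wrist_force: [-0.2, 0.1, 0.0]
finger_gap: 94.0
finger_force: 0.0
[[329.96703102 250.74235159]
 [331.37497896 234.20768484]]
0.97 [329.7, 247.2, 50.6, 57.4] [4.4396e+02 7.3510e+01 1.7000e-01] 0.97
0.8 [141.9, 139.2, 79.1, 47.3] [443.   74.5   0. ] 0.0
0.6 [406.8, 305.9, 49.4, 58.1] [443.   74.5   0. ] 0.0
t 7.2 p [443.4  73.4 101.8] rot [-3.109 -0.05   3.036] z [-0.054 -0.027 -0.998] j [ 0.1   0.2   1.84 -0.02  1.15 -1.36] gap 94.1
(443, 74.5, 14) [-0.08, 0.08, 1.75]
```

View pics/w1.png

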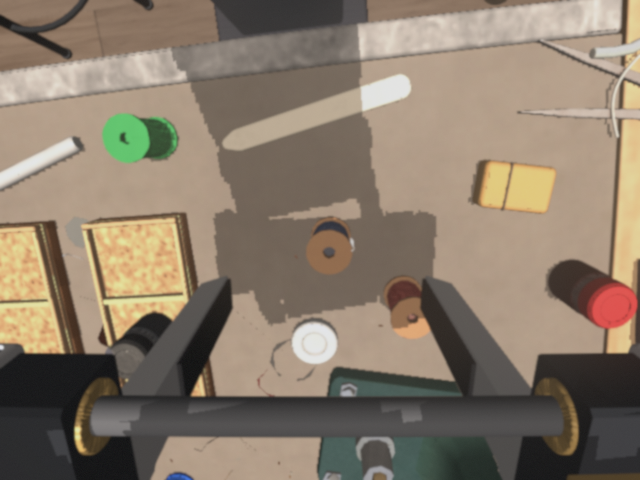

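```bash
python3 -m jog '[[60,[-0.01,0.02,0.35],0],[60,[-0.01,0.02,0.35],0],[60,[-0.02,0.01,0.35],0],[60,[-0.02,0.01,0.35],0],[60,[-0.02,0.01,0.35],0],[60,[0,0,0],0],[20,[0,0,0],0],[20,[0,0,0],0],[20,[0,0,0],0],[20,[0,0,0],0],[20,[0,0,0],0],[20,[0,0,0],0]]' 20; python3 -c "
from h import *
go((443,74,130),(440,-188,130),(440,-188,60),(440,-188,31))"
```

```text
clock: 8.4
eef_pos: [443.3, 74.7, 13.7]
eef_rot: [-3.109, -0.05, 3.037]
wrist_force: [0.2, -1.3, 6.0]
finger_gap: 30.6
finger_force: 20.0
t 8.4 p [443.3  74.7  13.7] rot [-3.109 -0.05   3.037] z [-0.053 -0.027 -0.998] j [ 0.1   0.34  1.91 -0.03  0.95 -1.35] gap 30.6
(443, 74, 130) [0.12, -0.09, -2.32]
(440, -188, 130) [-0.49, -5.22, 0.15]
(440, -188, 60) [-0.07, 0.05, 1.4]
(440, -188, 31) [-0.03, 0.02, 0.58]
```

```bash
python3 -m jog '[[20,[0.02,-0.01,-0.4],0],[20,[0.02,-0.02,-0.5],0],[20,[0.03,-0.02,-0.5],0],[20,[0.03,-0.02,-0.5],0],[20,[0.02,-0.02,-0.42],0],[20,[-0.06,-0.65,0.02],0],[20,[-0.06,-0.65,0.02],0],[20,[-0.06,-0.65,0.02],0],[20,[-0.06,-0.65,0.02],0],[20,[-0.06,-0.65,0.02],0],[20,[-0.06,-0.65,0.02],0],[20,[-0.06,-0.65,0.02],0],[20,[-0.07,-0.67,0.01],0],[20,[0,0,0],0],[20,[-0.04,0.02,0.7],0],[20,[-0.03,0.03,0.7],0],[20,[0,0,0],0]]'; python3 -c "
from h import *
s=read_state();im=camera('wrist');cv2.imwrite('pics/w2.png',im[:,:,::-1])
P=[[440-29,-188-31,24],[440+29,-188-34,24],[440+29,-188+31,24],[440-29,-188+34,24]]
print(proj('wrist',P,s).round())
go((440,-188,31))"
```

```text
clock: 10.1
eef_pos: [437.4, -186.4, 55.7]
eef_rot: [-3.111, -0.057, 3.037]
wrist_force: [0.5, -0.1, -0.7]
finger_gap: 31.1
finger_force: 20.0
[[270. 221.]
 [277. 307.]
 [376. 299.]
 [374. 211.]]
t 10.15 p [ 438.7 -187.1   58.2] rot [-3.11  -0.054  3.037] z [-0.057 -0.026 -0.998] j [-0.45  0.31  1.82 -0.06  1.05 -1.89] gap 30.8
(440, -188, 31) [-0.06, 0.0, 0.54]
```

View pics/w2.png

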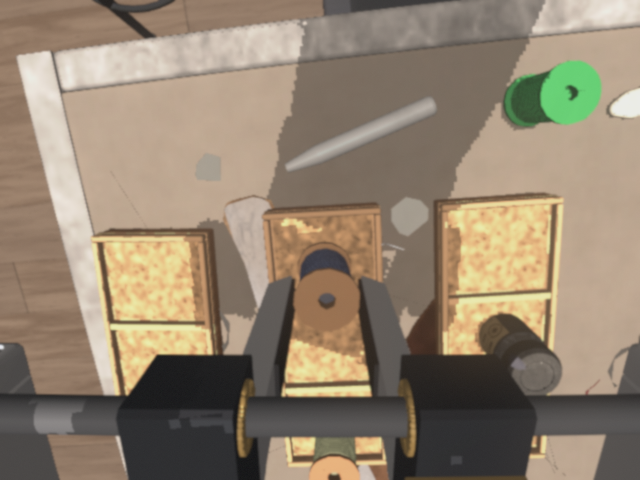

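```bash
python3 -m jog '[[20,[-0.03,0,0.28],0],[20,[-0.03,0,0.25],0],[20,[0,0,0.03],0],[20,[0,0,0],0],[46,[0,0,0],0],[46,[0,0,0],0],[60,[0,0,0],0],[60,[0.02,-0.01,-0.5],0],[60,[0.02,-0.01,-0.6],0],[60,[0.03,-0.01,-0.6],0],[60,[0,0,0],0]]'; python3 -c "
from h import *
s=read_state();im=camera('wrist');cv2.imwrite('pics/w3.png',im[:,:,::-1])
for r in regions_of('wrist','reel_a'): print(r['conf'],r['rect'],*fit('wrist',r['pixels'],cyl(32,48)+[0,0,16],(440,-188,0),s))
go((440,-188,150),(440,60,150),(497,128.5,130),(497,128.5,14))"
```

```text
clock: 11.25
eef_pos: [443.8, -188.7, 119.9]
eef_rot: [-3.107, -0.045, 3.036]
wrist_force: [-0.0, -0.2, -0.7]
finger_gap: 59.8
finger_force: 0.0
0.92 [326.8, 237.8, 50.0, 55.1] [ 4.4241e+02 -1.8992e+02  5.0000e-02] 0.97
0.89 [511.8, 95.7, 72.3, 50.0] [ 440. -188.    0.] 0.0
0.61 [431.5, 451.5, 0.8, 7.7] [ 440. -188.    0.] 0.0
0.23 [329.6, 288.0, 99.0, 213.2] [ 5.1153e+02 -1.7557e+02 -4.7000e-01] 0.15
t 11.35 p [ 442.2 -187.9  116.3] rot [-3.108 -0.05   3.037] z [-0.053 -0.028 -0.998] j [-0.45  0.24  1.76 -0.05  1.18 -1.89] gap 59.9
(440, -188, 150) [0.08, -0.03, -0.67]
(440, 60, 150) [0.52, 4.93, -0.14]
(497, 128.5, 130) [-1.01, 1.49, 0.3]
(497, 128.5, 14) [-0.12, 0.08, 2.32]
```

```bash
python3 -m jog '[[60,[0.08,-0.03,-0.67],0],[60,[0.08,0.7,-0.02],0],[60,[0.08,0.7,-0.02],0],[60,[0.08,0.7,-0.02],0],[60,[0.07,0.7,-0.02],0],[60,[0.07,0.7,-0.02],0],[60,[0.07,0.7,-0.02],0],[60,[0.07,0.73,-0.02],0],[60,[-0.25,0.5,0.1],0],[60,[-0.35,0.5,0.1],0],[60,[-0.38,0.5,0.1],0],[60,[0,0,0],0],[60,[0,0,0],0]]'; python3 -c "
from h import *
s=read_state();im=camera('wrist')
for r in regions_of('wrist','reel_a'): print(r['conf'],r['rect'],*fit('wrist',r['pixels'],cyl(32,48),(497,128.5,0),s))
go((497,129,70),(497,129,14))"
```

```text
clock: 12.65
eef_pos: [494.6, 128.9, 128.6]
eef_rot: [-3.108, -0.053, 3.037]
wrist_force: [-0.2, 0.2, 0.7]
finger_gap: 60.0
finger_force: 0.0
0.93 [76.5, 75.2, 78.8, 52.3] [497.  128.5   0. ] 0.0
0.75 [328.1, 238.6, 37.7, 52.6] [4.9807e+02 1.2759e+02 1.1000e-01] 0.96
0.72 [597.4, 123.0, 81.0, 44.7] [497.  128.5   0. ] 0.0
t 12.75 p [494.8 128.3 129.7] rot [-3.108 -0.052  3.036] z [-0.055 -0.028 -0.998] j [ 0.19  0.3   1.64 -0.02  1.25 -1.27] gap 60.3
(497, 129, 70) [-0.1, 0.06, 1.19]
(497, 129, 14) [-0.06, 0.04, 1.12]
```

```bash
python3 -m jog '[[60,[-0.05,0.03,0.6],0],[60,[-0.05,0.03,0.6],0],[60,[-0.03,0.02,0.56],0],[60,[-0.03,0.02,0.54],0],[60,[0,0,0],0],[20,[0,0,0],0],[20,[0,0,0],0],[20,[0,0,0],0],[20,[0,0,0],0],[20,[0.02,-0.01,-0.4],0],[20,[0.03,-0.02,-0.6],0],[20,[0.03,-0.02,-0.6],0],[20,[0.03,-0.02,-0.6],0],[20,[0.02,-0.01,-0.3],0]]' 20; python3 -c "
from h import *
go((445,60,140),(445,-60,140),(502,-190,140),(502,-190,60))"
```

```text
clock: 14.15
eef_pos: [498.2, 130.2, 143.0]
eef_rot: [-3.11, -0.047, 3.037]
wrist_force: [0.4, -0.3, -0.6]
finger_gap: 30.7
finger_force: 19.9
t 14.15 p [498.2 130.2 143. ] rot [-3.11  -0.047  3.037] z [-0.05  -0.027 -0.998] j [ 0.19  0.29  1.62 -0.02  1.28 -1.27] gap 30.7
(445, 60, 140) [0.91, -1.5, 0.15]
(445, -60, 140) [-0.25, -2.39, 0.06]
(502, -190, 140) [-1.4, -2.47, 0.01]
(502, -190, 60) [-0.08, 0.05, 1.6]
```

```bash
python3 -m jog '[[20,[0.45,-0.6,0.05],0],[20,[0.46,-0.6,0.05],0],[20,[-0.1,-0.67,0.03],0],[20,[-0.1,-0.67,0.02],0],[20,[-0.05,-0.67,0.02],0],[20,[0,-0.68,0.02],0],[20,[-0.35,-0.62,0],0],[20,[-0.35,-0.62,0],0],[20,[-0.35,-0.62,0],0],[20,[-0.35,-0.61,0],0],[20,[0,0,0],0],[20,[-0.04,0.03,0.8],0],[20,[-0.04,0.02,0.8],0],[20,[0,0,0],0],[20,[0,0,0],0]]'; python3 -c "
from h import *
go((502,-190,60),(502,-190,30))"
```

```text
clock: 15.65
eef_pos: [501.0, -190.1, 60.0]
eef_rot: [-3.109, -0.051, 3.037]
wrist_force: [0.5, 0.9, -0.4]
finger_gap: 30.8
finger_force: 19.9
t 15.65 p [ 501.  -190.1   60. ] rot [-3.109 -0.051  3.037] z [-0.054 -0.027 -0.998] j [-0.41  0.43  1.65 -0.05  1.1  -1.85] gap 30.8
(502, -190, 60) [-0.02, 0.0, -0.0]
(502, -190, 30) [-0.03, 0.02, 0.6]
```

```bash
python3 -m jog '[[20,[-0.03,0.01,0.3],0],[20,[-0.02,0.01,0.27],0],[20,[0,0,0.03],0],[20,[0,0,0],0],[46,[0,0,0],0],[46,[0,0,0],0],[60,[0,0,0],0],[60,[0.02,-0.01,-0.5],0],[60,[0.03,-0.01,-0.7],0],[60,[0.03,-0.01,-0.7],0],[60,[0,0,0],0],[60,[0,0,0],0]]'; python3 -c "
from h import *
s=read_state();im=camera('wrist')
for r in regions_of('wrist','reel_a'): print(r['conf'],r['rect'],*fit('wrist',r['pixels'],cyl(32,48)+[0,0,16],(502,-190,0),s))
go((502,-190,150),(430,-60,150),(430,150,150),(497,261,140),(497,261,16))"
```

```text
clock: 16.85
eef_pos: [502.9, -188.9, 124.1]
eef_rot: [-3.109, -0.05, 3.037]
wrist_force: [-0.6, -0.3, -0.6]
finger_gap: 59.8
finger_force: 0.0
0.93 [317.5, 160.5, 48.7, 44.0] [ 502. -190.    0.] 0.0
0.82 [506.6, 20.6, 73.4, 41.0] [ 502. -190.    0.] 0.0
0.81 [321.8, 240.2, 43.0, 53.2] [ 5.0276e+02 -1.9290e+02  5.0000e-02] 0.96
t 16.95 p [ 502.3 -188.7  122.7] rot [-3.109 -0.053  3.037] z [-0.056 -0.027 -0.998] j [-0.4   0.35  1.59 -0.05  1.24 -1.85] gap 59.8
(502, -190, 150) [0.03, -0.04, -0.54]
(430, -60, 150) [1.7, 2.44, 0.01]
(430, 150, 150) [0.44, 4.18, -0.11]
(497, 261, 140) [-1.11, 2.35, 0.07]
(497, 261, 16) [-0.13, 0.08, 2.48]
```

```bash
python3 -m jog '[[60,[0.03,-0.04,-0.54],0],[60,[0.42,0.61,0],0],[60,[0.42,0.61,0],0],[60,[0.43,0.61,0],0],[60,[0.43,0.61,0],0],[60,[0.07,0.7,-0.02],0],[60,[0.07,0.7,-0.02],0],[60,[0.07,0.7,-0.02],0],[60,[0.08,0.7,-0.02],0],[60,[0.08,0.7,-0.02],0],[60,[0.07,0.68,-0.01],0],[60,[-0.27,0.58,0.02],0],[60,[-0.28,0.59,0.02],0],[60,[-0.28,0.59,0.02],0],[60,[-0.28,0.59,0.01],0],[60,[0,0,0],0],[60,[0,0,0],0]]'; python3 -c "
from h import *
s=read_state();im=camera('wrist')
for r in regions_of('wrist','jar'): print(r['conf'],r['rect'],*fit('wrist',r['pixels'],cyl(35,58),(497,261,0),s))
go((497,261,80),(497,261,16))"
```

```text
clock: 18.65
eef_pos: [497.1, 261.1, 139.3]
eef_rot: [-3.107, -0.053, 3.037]
wrist_force: [-0.3, -0.8, -1.1]
finger_gap: 59.5
finger_force: 0.0
0.84 [333.0, 231.9, 43.3, 52.5] [4.9672e+02 2.6202e+02 8.0000e-02] 0.92
t 18.75 p [497.3 260.5 140.3] rot [-3.108 -0.052  3.036] z [-0.055 -0.028 -0.998] j [ 0.42  0.4   1.48 -0.    1.32 -1.05] gap 59.8
(497, 261, 80) [-0.06, 0.05, 1.2]
(497, 261, 16) [-0.07, 0.04, 1.28]
```

```bash
python3 -m jog '[[60,[-0.03,0.03,0.6],0],[60,[-0.03,0.03,0.6],0],[60,[-0.04,0.02,0.64],0],[60,[-0.03,0.02,0.64],0],[60,[0,0,0],0],[20,[0,0,0],0],[20,[0,0,0],0],[20,[0,0,0],0],[20,[0,0,0],0],[20,[0.02,-0.01,-0.4],0],[20,[0.03,-0.02,-0.6],0],[20,[0.03,-0.02,-0.6],0],[20,[0.03,-0.02,-0.6],0],[20,[0.02,-0.01,-0.3],0],[20,[0,0,0],0]]' 20; python3 -c "
from h import *
go((430,170,140),(444.6,-75,140),(444.6,-75,64),(444.6,-75,32))"
```

```text
clock: 20.25
eef_pos: [498.8, 262.8, 144.4]
eef_rot: [-3.111, -0.047, 3.037]
wrist_force: [0.2, 0.0, -1.4]
finger_gap: 31.9
finger_force: 20.0
t 20.25 p [498.8 262.8 144.4] rot [-3.111 -0.047  3.037] z [-0.05  -0.026 -0.998] j [ 0.42  0.4   1.48 -0.    1.32 -1.04] gap 31.9
(430, 170, 140) [1.17, -1.98, 0.2]
(444.6, -75, 140) [-0.8, -4.84, 0.11]
(444.6, -75, 64) [-0.07, 0.05, 1.52]
(444.6, -75, 32) [-0.03, 0.02, 0.64]
```

```bash
python3 -m jog '[[20,[0.39,-0.66,0.06],0],[20,[0.39,-0.66,0.07],0],[20,[0.39,-0.66,0.07],0],[20,[-0.1,-0.6,0.02],0],[20,[-0.1,-0.6,0.01],0],[20,[-0.1,-0.6,0.01],0],[20,[-0.1,-0.6,0.02],0],[20,[-0.1,-0.61,0.01],0],[20,[-0.1,-0.61,0.01],0],[20,[-0.1,-0.61,0.02],0],[20,[-0.1,-0.61,0.01],0],[20,[0,0,0],0],[20,[-0.04,0.03,0.76],0],[20,[-0.03,0.02,0.76],0],[20,[0,0,0],0],[20,[0,0,0],0]]'; python3 -c "
from h import *
s=read_state();im=camera('wrist');cv2.imwrite('pics/w4.png',im[:,:,::-1])
go((444.6,-75,64),(444.6,-75,32))"
```

```text
clock: 21.85
eef_pos: [443.1, -74.7, 62.7]
eef_rot: [-3.109, -0.052, 3.037]
wrist_force: [-0.2, 0.2, -0.6]
finger_gap: 31.9
finger_force: 20.0
t 21.9 p [443.8 -74.9  63.6] rot [-3.109 -0.05   3.037] z [-0.053 -0.028 -0.998] j [-0.22  0.25  1.88 -0.04  1.05 -1.67] gap 32.0
(444.6, -75, 64) [-0.02, -0.0, -0.01]
(444.6, -75, 32) [-0.03, 0.02, 0.64]
```

View pics/w4.png

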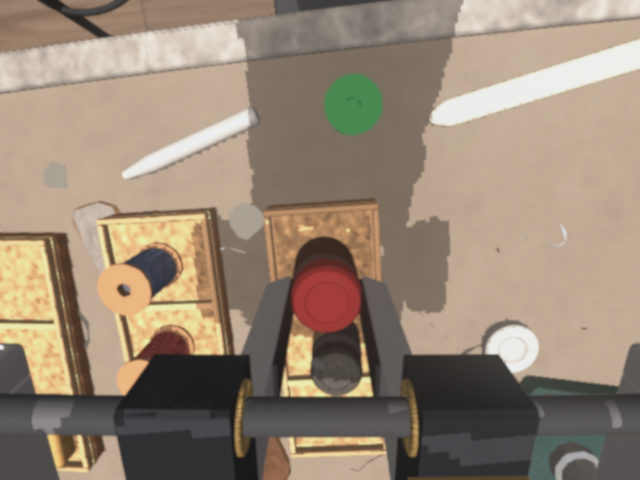

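```bash
python3 -m jog '[[20,[-0.03,0.01,0.34],0],[20,[-0.02,0.01,0.28],0],[20,[0,0,0.03],0],[20,[0,0,0],0],[50,[0,0,0],0],[50,[0,0,0],0],[64,[0,0,0],0],[64,[0.02,-0.01,-0.5],0],[64,[0.03,-0.02,-0.7],0],[64,[0.03,-0.02,-0.7],0],[64,[0.02,-0.01,-0.4],0],[64,[0,0,0],0],[64,[0,0,0],0]]'; python3 -c "
from h import *
s=read_state();im=camera('wrist')
for r in regions_of('wrist','jar'): print(r['conf'],r['rect'],*fit('wrist',r['pixels'],cyl(35,58)+[0,0,16],(445,-75,0),s))
go((444,-75,150),(417,205,150))"
```

```text
clock: 23.2
eef_pos: [444.8, -74.6, 144.5]
eef_rot: [-3.109, -0.051, 3.037]
wrist_force: [-0.9, -0.2, 0.4]
finger_gap: 63.5
finger_force: 0.0
0.9 [329.8, 233.4, 42.1, 54.2] [ 4.4334e+02 -7.5440e+01  9.0000e-02] 0.91
t 23.3 p [444.4 -74.5 143.7] rot [-3.109 -0.053  3.037] z [-0.056 -0.027 -0.998] j [-0.22  0.15  1.8  -0.04  1.24 -1.67] gap 63.8
(444, -75, 150) [0.01, -0.02, -0.12]
(417, 205, 150) [1.12, 5.51, -0.12]
```

```bash
python3 -m jog '[[64,[0.14,0.68,-0.03],0],[64,[0.14,0.69,-0.03],0],[64,[0.14,0.69,-0.03],0],[64,[0.14,0.69,-0.03],0],[64,[0.14,0.69,-0.03],0],[64,[0.14,0.69,-0.03],0],[64,[0.14,0.69,-0.03],0],[64,[0.14,0.69,-0.03],0],[64,[0,0,0],0.046],[64,[0,0,0],0.046],[64,[0,0,0],0.046],[64,[0,0,0],0.046],[64,[0,0,0],0.046],[64,[0,0,0],0.046],[64,[0,0,0],0.046],[64,[0,0,0],0.046],[64,[0,0,0],0.046],[64,[0,0,0],0.046],[64,[0,0,0],0.046]]'; python3 -c "
from h import *
s=read_state();im=camera('wrist')
cv2.imwrite('pics/w5.png',im[:,:,::-1])
for r in regions_of('wrist','wax'): print(r['conf'],r['rect'],*fit('wrist',r['pixels'],box(35,52,20),(417,214,-.2),s))
go((417,214,60,1.37))"
```

```text
clock: 25.2
eef_pos: [417.9, 205.3, 149.4]
eef_rot: [-3.09, 0.035, 1.443]
wrist_force: [-0.9, -0.2, 0.4]
finger_gap: 64.1
finger_force: 0.0
0.73 [332.6, 202.2, 45.5, 63.7] [ 4.168e+02  2.119e+02 -2.100e-01] 0.95
t 25.3 p [418.  205.3 149.6] rot [-3.09   0.035  1.446] z [-0.056 -0.028 -0.998] j [ 0.38  0.18  1.74 -0.01  1.28  0.51] gap 63.8
(417, 214, 60, 1.37) [0.23, 0.05, 1.78, np.float64(0.024)]
```

View pics/w5.png

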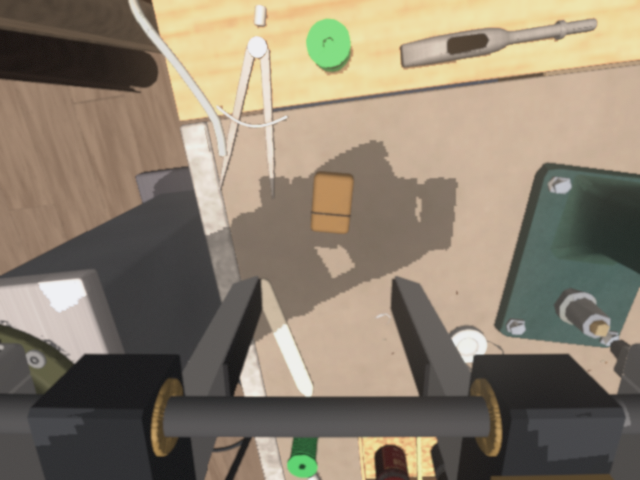

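```bash
python3 -m jog '[[64,[0.1,0.02,0.6],0.027],[64,[0.06,0.02,0.6],0],[64,[0.06,0.02,0.6],0],[64,[0,0,0],0],[64,[0,0,0],0]]'; python3 -c "
from h import *
s=read_state();im=camera('wrist')
for r in regions_of('wrist','wax'): print(r['conf'],r['rect'],*fit('wrist',r['pixels'],box(35,52,20),(417,212,-.2),s))
go((417,212,11,1.36))"
```

```text
clock: 25.8
eef_pos: [418.3, 213.2, 60.6]
eef_rot: [-3.093, 0.038, 1.366]
wrist_force: [1.1, 0.1, -0.5]
finger_gap: 64.2
finger_force: 0.0
0.66 [327.2, 247.4, 57.7, 82.2] [ 4.1657e+02  2.1164e+02 -2.1000e-01] 0.95
t 25.9 p [419.  213.5  61.7] rot [-3.096  0.037  1.365] z [-0.052 -0.027 -0.998] j [ 0.4   0.3   1.82 -0.01  1.08  0.61] gap 64.0
(417, 212, 11, 1.36) [-0.0, 0.01, 1.01, np.float64(0.002)]
```

```bash
python3 -m jog '[[64,[0,0.01,0.4],0],[64,[0,0,0.4],0],[64,[0,0,0.21],0],[64,[0,0,0],0],[20,[0,0,0],0],[20,[0,0,0],0],[20,[0,0,0],0],[20,[0,0,0],0],[20,[0,0,0],0],[20,[0,0,-0.2],0],[20,[0,0,-0.6],0],[20,[0,0,-0.6],0],[20,[0,0,-0.6],0],[20,[0,0,-0.6],0],[20,[0,0,0],0]]' 25; python3 -c "
from h import *
s=read_state();im=camera('wrist')
cv2.imwrite('pics/w6.png',im[:,:,::-1])
go((420,0,140,1.476),(445,-303,140),(445,-303,50))"
```

```text
clock: 27.4
eef_pos: [424.8, 216.1, 144.0]
eef_rot: [-3.1, 0.034, 1.364]
wrist_force: [-0.3, -0.4, -0.2]
finger_gap: 19.8
finger_force: 0.0
t 27.45 p [423.9 215.7 141.7] rot [-3.098  0.036  1.364] z [-0.05  -0.026 -0.998] j [ 0.4   0.21  1.73 -0.    1.26  0.61] gap 20.0
(420, 0, 140, 1.476) [-4.23, 0.82, 0.15, np.float64(-0.036)]
(445, -303, 140) [-5.82, 1.74, 0.13]
(445, -303, 50) [0.06, 0.08, 1.8]
```

View pics/w6.png

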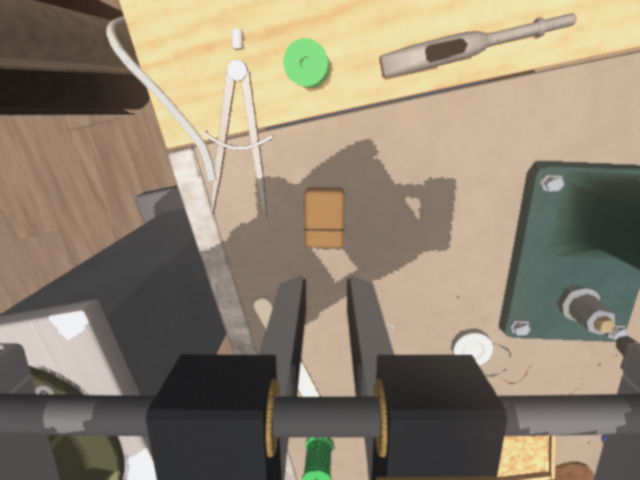

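```bash
python3 -m jog '[[64,[-0.05,-0.13,0.6],0],[64,[0,0,0.6],0],[64,[0,0,0.4],0],[64,[0,0,0],0],[64,[0,0,0],0]]'; python3 -c "
from h import *
s=read_state();im=camera('wrist')
for r in regions_of('wrist','wax'): print(r['conf'],r['rect'],*fit('wrist',r['pixels'],box(35,52,20),(417,212,-.2),s))
go((417,212,5,1.36))"
```

```text
clock: 27.95
eef_pos: [411.8, 212.0, 60.4]
eef_rot: [-3.094, 0.038, 1.364]
wrist_force: [0.2, 0.6, 0.7]
finger_gap: 56.8
finger_force: 0.0
0.67 [336.1, 243.8, 51.1, 80.3] [ 4.1597e+02  2.1221e+02 -1.8000e-01] 0.91
t 28.05 p [412.5 212.3  61.2] rot [-3.096  0.037  1.364] z [-0.053 -0.027 -0.998] j [ 0.4   0.29  1.84 -0.    1.07  0.61] gap 62.7
(417, 212, 5, 1.36) [0.05, 0.14, 1.12, np.float64(0.001)]
```

```bash
python3 -m jog '[[64,[0.03,0.1,0.4],0],[64,[0.02,0.04,0.4],0],[64,[0,0,0.31],0],[64,[0,0,0],0],[64,[0,0,0],0],[20,[0,0,0],0],[20,[0,0,0],0],[20,[0,0,0],0],[20,[0,0,0],0],[20,[0,0,0],0],[20,[0,0,0],0],[20,[0,0,0],0]]' 40; python3 -c "
from h import *
go((417,212,140))"; python3 -m jog '[[20,[0,0,-0.1],0],[20,[0,0,-0.1],0],[20,[0,0,-0.2],0],[20,[0,0,-0.4],0],[20,[0,0,0],0]]'
```

```text
clock: 29.25
eef_pos: [416.3, 211.6, 4.4]
eef_rot: [-3.094, 0.038, 1.364]
wrist_force: [-0.2, -0.9, -0.1]
finger_gap: 20.3
finger_force: 0.0
t 29.25 p [416.3 211.6   4.4] rot [-3.094  0.038  1.364] z [-0.054 -0.027 -0.998] j [ 0.39  0.39  1.86 -0.01  0.95  0.61] gap 20.3
(417, 212, 140) [-0.09, -0.12, -2.71]
clock: 29.75
eef_pos: [419.8, 213.3, 46.8]
eef_rot: [-3.098, 0.035, 1.364]
wrist_force: [0.5, -0.4, -0.4]
finger_gap: 20.0
finger_force: 0.0
```

```bash
python3 -c "
from h import *
s=read_state();im=camera('wrist')
cv2.imwrite('pics/w7.png',im[:,:,::-1])
for r in regions_of('wrist','wax'): print(r['conf'],r['rect'],*fit('wrist',r['pixels'],box(35,52,20),(417,212,-.2),s))
im=camera('side');cv2.imwrite('pics/s7.png',cv2.resize(im[120:280,200:400,::-1],None,fx=3,fy=3))"
```

```text
0.67 [324.3, 256.2, 56.2, 80.6] [ 4.1657e+02  2.1106e+02 -1.9000e-01] 0.85
```

View pics/w7.png

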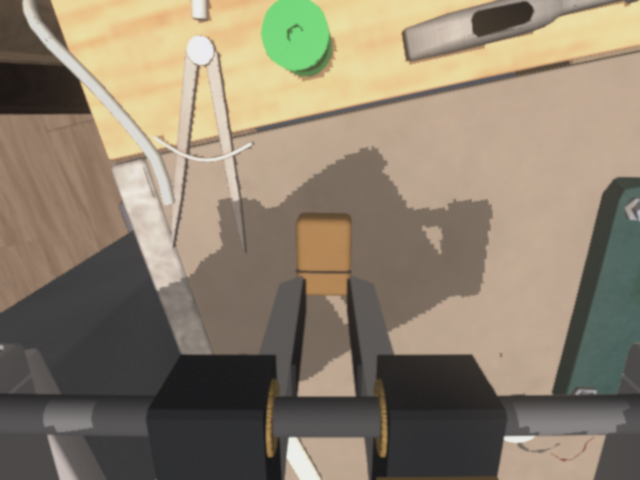

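View pics/s7.png

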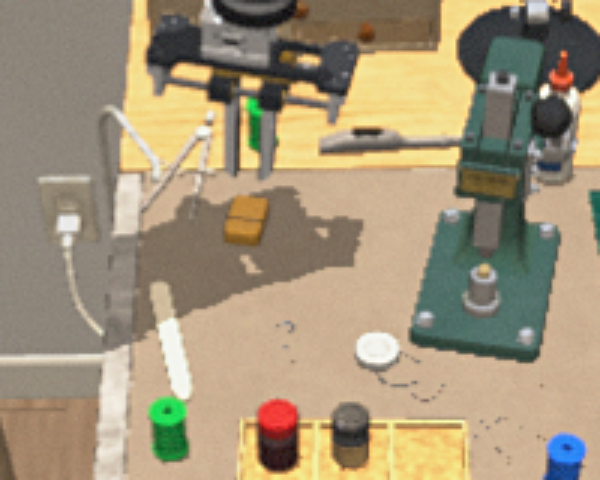

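```bash
cat > snap.py <<'E'
from h import *
import sys
s=read_state();k=sys.argv[1]
w=camera('wrist');t=camera('side')
for r in regions_of('wrist','wax')[:1]: print('wrist',*fit('wrist',r['pixels'],box(35,52,20),(417,212,-.2),s))
for r in regions_of('side','wax')[:2]: print('side',r['rect'])
go()
cv2.imwrite(f'pics/t{k}.png',np.hstack([cv2.resize(w[180:340,230:430],(400,300)),cv2.resize(t[160:235,240:340],(400,300))])[:,:,::-1])
E
python3 -m jog '[[64,[0,0,0],0],[64,[0,0,0],0],[64,[0,0,0],0],[64,[-0.02,-0.05,0.4],0],[64,[0,-0.01,0.44],0],[64,[0,0,0],0],[64,[0,0,0],0]]'; python3 snap.py 1;python3 -m jog '[[40,[0,0,0],0],[40,[0,0,0],0],[36,[0,0,0],0]]' 15;python3 -m jog '[[32,[0,0,0],0],[32,[0,0,0],0]]'; python3 snap.py 2; python3 -c "
import cv2,numpy as np
cv2.imwrite('pics/t12.png',np.vstack([cv2.imread(f'pics/t{i}.png') for i in (1,2)]))"
```

```text
clock: 30.6
eef_pos: [413.1, 211.2, 2.8]
eef_rot: [-3.094, 0.038, 1.364]
wrist_force: [0.9, -0.0, 0.3]
finger_gap: 64.0
finger_force: 0.0
wrist [ 4.1687e+02  2.1112e+02 -2.0000e-01] 0.91
side [283.2, 192.6, 16.4, 13.1]
t 30.8 p [413.6 211.4   3.4] rot [-3.096  0.037  1.364] z [-0.053 -0.027 -0.998] j [ 0.4   0.39  1.87 -0.01  0.94  0.61] gap 64.1
clock: 31.1
eef_pos: [413.1, 211.2, 2.7]
eef_rot: [-3.095, 0.038, 1.364]
wrist_force: [-0.6, 0.9, -0.2]
finger_gap: 43.6
finger_force: 0.0
clock: 31.3
eef_pos: [413.0, 211.2, 2.6]
eef_rot: [-3.094, 0.038, 1.364]
wrist_force: [-0.3, -0.5, 0.5]
finger_gap: 32.6
finger_force: 0.0
wrist [ 4.1609e+02  2.1123e+02 -2.4000e-01] 0.88
side [280.4, 193.2, 11.3, 15.4]
t 31.5 p [413.  211.1   2.5] rot [-3.094  0.038  1.364] z [-0.054 -0.027 -0.998] j [ 0.4   0.39  1.87 -0.01  0.94  0.61] gap 32.3
```

View pics/t12.png

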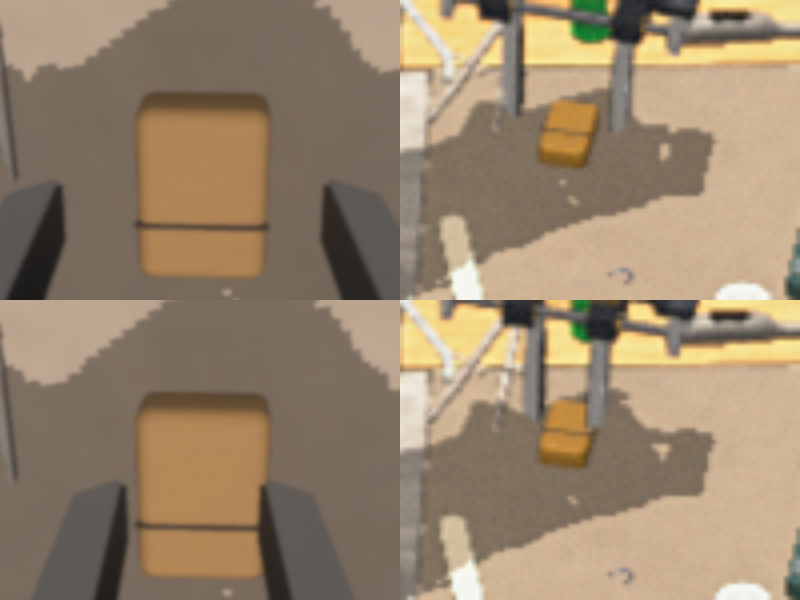

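```bash
python3 -c "
from h import *
s=read_state();M=R.from_euler('xyz',s['eef_rot']).as_matrix()
for dz in(0,-10,-20,-30): print(dz,proj('side',[s['eef_pos']+M@[0,y,dz] for y in(-22,22)]).round(1).tolist(),proj('wrist',[s['eef_pos']+M@[0,y,dz] for y in(-16,16)],s).round(1).tolist())"
python3 -m jog '[[50,[0,0.06,0],0],[50,[0,0,0],0],[50,[0,0,0.05],0],[50,[0,0,0.05],0],[50,[0,0,0],0]]'
```

```text
0 [[272.6, 194.7], [287.9, 197.3]] [[297.6, 274.8], [354.8, 274.8]]
-10 [[272.7, 192.1], [288.0, 194.7]] [[296.3, 282.0], [356.1, 282.0]]
-20 [[272.7, 189.4], [288.2, 192.0]] [[294.9, 289.9], [357.6, 289.9]]
-30 [[272.8, 186.7], [288.3, 189.3]] [[293.3, 298.6], [359.1, 298.6]]
clock: 32.0
eef_pos: [415.4, 210.3, -3.0]
eef_rot: [-3.094, 0.038, 1.364]
wrist_force: [0.1, 0.6, 0.4]
finger_gap: 50.1
finger_force: 0.0
```

```bash
python3 -m jog '[[50,[0.02,0.02,0.07],0],[50,[0,0,0.07],0],[50,[0,0,0],0],[50,[0,0,0],0]]'; python3 -m jog '[[20,[0,0,0],0],[20,[0,0,0],0],[20,[0,0,0],0],[20,[0,0,0],0],[20,[0,0,0],0]]' 15
```

```text
clock: 32.4
eef_pos: [416.4, 210.9, -9.8]
eef_rot: [-3.094, 0.038, 1.364]
wrist_force: [0.6, -0.1, -0.0]
finger_gap: 50.1
finger_force: 0.0
clock: 32.9
eef_pos: [416.6, 211.0, -9.6]
eef_rot: [-3.095, 0.038, 1.364]
wrist_force: [-0.5, 0.3, 1.2]
finger_gap: 33.9
finger_force: 15.0
```

```bash
python3 -m jog '[[20,[0,0,0],0],[20,[0,0,-0.1],0],[20,[0,0,-0.2],0],[20,[0,0,-0.4],0],[20,[0,0,-0.6],0],[20,[0,0,-0.6],0],[20,[0,0,-0.6],0],[20,[0,0,0],0]]' 30;  python3 snap.py 3; python3 -c "
from h import *
go((420,0,110,1.476),(445,-303,110),(445,-303,40))"
```

```text
clock: 33.7
eef_pos: [425.1, 215.2, 119.4]
eef_rot: [-3.1, 0.034, 1.364]
wrist_force: [-0.3, -0.8, 0.1]
finger_gap: 33.4
finger_force: 30.0
wrist [4.1095e+02 1.6746e+02 2.9000e-01] 0.41
side [282.8, 158.3, 13.3, 13.0]
t 33.9 p [422.8 214.2 114.5] rot [-3.093  0.039  1.364] z [-0.055 -0.028 -0.998] j [ 0.39  0.24  1.76 -0.    1.2   0.6 ] gap 34.1
t 33.9 p [422.8 214.2 114.5] rot [-3.093  0.039  1.364] z [-0.055 -0.028 -0.998] j [ 0.39  0.24  1.76 -0.    1.2   0.6 ] gap 34.1
(420, 0, 110, 1.476) [-4.2, 0.84, 0.21, np.float64(-0.036)]
(445, -303, 110) [-5.82, 1.74, 0.14]
(445, -303, 40) [0.05, 0.07, 1.4]
```

View pics/t3.png

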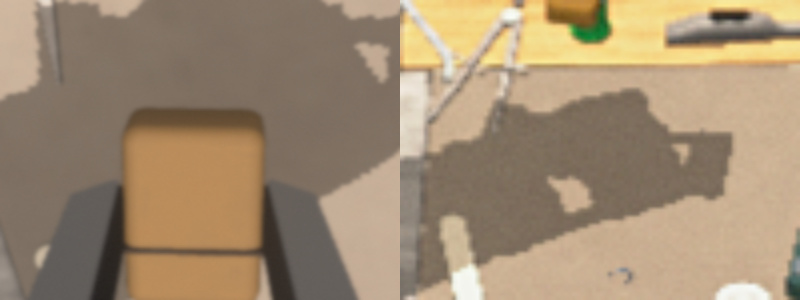

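```bash
python3 -m jog '[[20,[-0.6,0.12,0.02],0],[20,[-0.6,0.12,0.02],0],[20,[-0.6,0.12,0.02],0],[20,[-0.6,0.12,0.02],0],[20,[-0.6,0.12,0.02],0],[20,[-0.6,0.12,0.02],0],[20,[-0.6,0.12,0.02],0],[20,[0,0,0],-0.036],[20,[0,0,0],0],[20,[0,0,0],0]]'; python3 -c "
from h import *
go((445,-303,115),(445,-303,40),(445,-303,8))"
```

```text
clock: 34.9
eef_pos: [420.5, 0.4, 113.6]
eef_rot: [-3.089, 0.032, 1.474]
wrist_force: [-0.1, 0.8, 0.1]
finger_gap: 33.7
finger_force: 30.0
t 34.9 p [4.205e+02 4.000e-01 1.136e+02] rot [-3.089  0.032  1.474] z [-0.055 -0.027 -0.998] j [-0.06  0.12  1.91 -0.03  1.17  0.05] gap 33.7
(445, -303, 115) [-5.99, 1.08, 0.11]
(445, -303, 40) [0.05, 0.08, 1.5]
(445, -303, 8) [0.02, 0.03, 0.64]
```

```bash
python3 -m jog '[[20,[-0.6,0.11,0.01],0],[20,[-0.6,0.11,0.01],0],[20,[-0.6,0.11,0.01],0],[20,[-0.6,0.11,0.01],0],[20,[-0.6,0.11,0.01],0],[20,[-0.6,0.11,0.01],0],[20,[-0.6,0.11,0.01],0],[20,[-0.6,0.11,0.01],0],[20,[-0.6,0.1,0.01],0],[20,[-0.59,0.1,0.01],0],[20,[0,0,0],0],[20,[0.02,0.04,0.75],0],[20,[0.03,0.04,0.75],0],[20,[0,0,0],0],[20,[0,0,0],0]]'; python3 -c "
from h import *
s=read_state();w=camera('wrist');t=camera('top')
c=proj('top',[[445,-303,24]])[0].astype(int);print(c)
cv2.imwrite('pics/p5.png',np.hstack([cv2.resize(w[160:340,230:430],(500,450)),cv2.resize(t[c[1]-45:c[1]+45,c[0]-30:c[0]+30],(300,450))])[:,:,::-1])
go((445,-303,40),(445,-303,8))"
```

```text
clock: 36.4
eef_pos: [446.6, -302.5, 41.5]
eef_rot: [-3.09, 0.032, 1.477]
wrist_force: [0.4, -1.1, 0.5]
finger_gap: 33.8
finger_force: 30.0
[483 268]
t 36.5 p [ 447.4 -303.3   42.9] rot [-3.093  0.034  1.477] z [-0.052 -0.029 -0.998] j [-0.63  0.45  1.66 -0.06  1.05 -0.51] gap 33.6
(445, -303, 40) [0.0, -0.04, 0.06]
(445, -303, 8) [0.02, 0.03, 0.64]
```

View pics/p5.png

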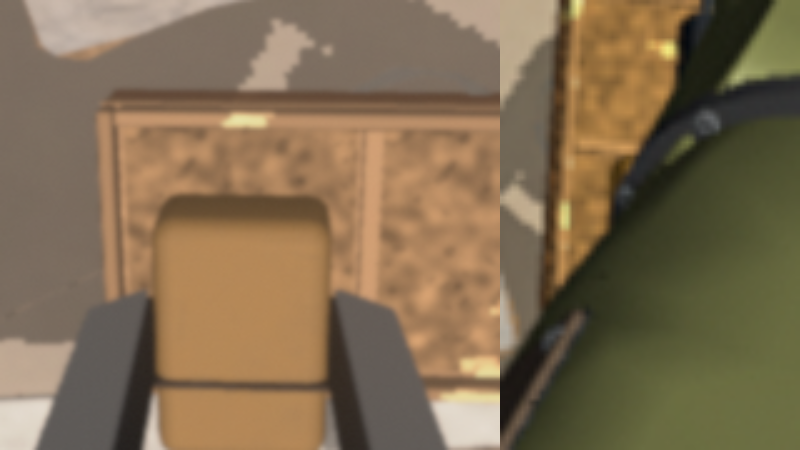

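```bash
python3 -m jog '[[20,[0.01,-0.01,0.35],0],[20,[0.01,0,0.2],0],[20,[0,0,0.1],0],[20,[0,0,0],0],[20,[0,0,0],0]]'
```

```text
clock: 37.0
eef_pos: [444.5, -303.2, 9.1]
eef_rot: [-3.091, 0.033, 1.477]
wrist_force: [-0.1, -0.1, -0.0]
finger_gap: 34.1
finger_force: 30.0
```

```bash
python3 -m jog '[[20,[0,0,0.03],0],[20,[0,0,0],0],[20,[0,0,0],0]]'; python3 -m jog '[[44,[0,0,0],0],[44,[0,0,0],0],[50,[0,0,0],0],[50,[0,0,-0.4],0],[60,[0,0,-0.7],0],[60,[0,0,-0.7],0],[60,[0,0,-0.7],0],[60,[0,0,-0.7],0],[60,[0,0,0],0],[60,[0,0,0],0]]'; python3 -c "
from h import *
s=read_state();w=camera('wrist')
for r in regions_of('wrist','wax'): print(r['conf'],r['rect'],*fit('wrist',r['pixels'],box(35,52,20)+[0,0,16],(445,-303,-.1),s))
go((300,-400,170))"
```

```text
clock: 37.3
eef_pos: [444.2, -303.1, 7.1]
eef_rot: [-3.091, 0.032, 1.477]
wrist_force: [-1.0, 0.7, -1.0]
finger_gap: 33.7
finger_force: 30.0
clock: 38.3
eef_pos: [452.7, -298.7, 166.8]
eef_rot: [-3.091, 0.033, 1.477]
wrist_force: [0.2, 0.1, -1.0]
finger_gap: 59.7
finger_force: 0.0
0.71 [327.4, 214.8, 39.9, 62.0] [ 4.4565e+02 -3.0217e+02 -8.0000e-02] 0.9
t 38.4 p [ 452.2 -298.3  165.4] rot [-3.089  0.031  1.477] z [-0.055 -0.026 -0.998] j [-0.62  0.32  1.54 -0.06  1.32 -0.51] gap 60.1
(300, -400, 170) [-2.31, -2.84, 0.13]
```

Wax lies at (446, -302), in the bay. I'll back away and take one last look.

```bash
python3 -m jog '[[60,[-0.46,-0.55,0],0],[60,[-0.46,-0.55,0],0],[60,[-0.46,-0.55,0],0],[60,[-0.46,-0.55,0],0],[60,[-0.46,-0.55,0],0],[60,[0,0,0],0]]'; python3 -c "
from h import *
t=camera('side');cv2.imwrite('pics/fin.png',cv2.resize(t[230:385,230:430],None,fx=3.8,fy=3.8,interpolation=cv2.INTER_CUBIC)[:,:,::-1])"
```

```text
clock: 39.0
eef_pos: [302.3, -401.4, 176.5]
eef_rot: [-3.089, 0.031, 1.473]
wrist_force: [-0.1, 0.4, -0.9]
finger_gap: 60.2
finger_force: 0.0
```

View pics/fin.png

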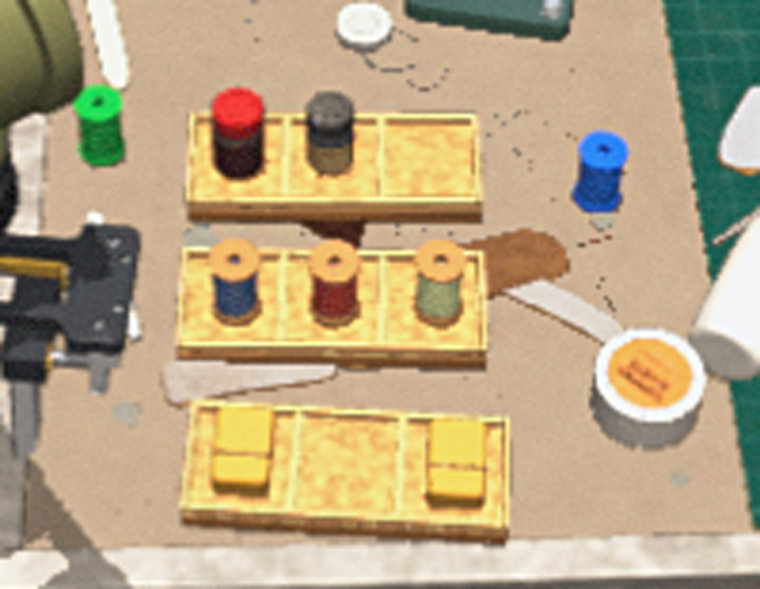

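```bash
python3 -c "
from cell import *
print(sign_off())"
```

```text
the job is handed in; nothing more can be done
None
```

The job is handed in: both reels, the jar and the wax are each in an empty bay of their own tray, the reels and jar upright and the wax flat, and the final picture shows the stored pieces and look-alikes undisturbed.

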